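Lay the breakfast board

TASK

Lay the round wooden board for a boiled-egg breakfast: stand the egg cup in the middle one of its three round wells, the salt shaker in the smallest well and the little red-lidded jam tin, lid up, in the largest, and lay the teaspoon in the long groove, each seated on the bottom of its own recess. Do not tip over the egg cup or the shaker on the way. The ink bottle, the black polish tin, the cotton reel and the fork do not belong to breakfast: leave them standing or lying where they are.

Things in the scene. Friction and masses are not known exactly. Their poses are not given: they have to be found in the camera images.
- breakfast_board: Round wooden board, fixed, 240 mm wide, 18 thick; origin under its centre, z up. Cork-lined recesses 6 mm deep (floors at z 12), centres (x, y) mm in its frame: groove (0, -64.5), 146 long along x, 40 wide; egg cup's middle well (0, 73), 58 wide; salt well (73, 8), the smallest, 52; tin well (-70, 8), the largest, 66. The wells lie in an arc across from the groove. Hanging hole at (76, 75).
- egg_cup: Cream china egg cup with a foot, a narrow waist and a bowl, standing, 60 mm high, bowl 49 mm across (42 to 60 mm up), foot 43 mm; to the fingers it is solid, nearly straight-sided. Origin at the centre of its underside, z up. 40 to 85 g, centre of mass about 31 mm up. Take it firmly by the bowl: held lightly and carried fast, it swings between the fingers.
- salt_shaker: Glass salt shaker with a grey tin cap, standing, 74 mm high; 42 mm across at the foot, tapering to 34 mm at 50 mm height, cap 33 mm across. Origin at the centre of its underside, z up. 60 to 130 g.
- jam_tin: Small flat round jam tin with a dark red lid, lying lid up, 50 mm across and 18 mm high (lid from 10 mm up). Origin at the centre of its underside, z up. 55 to 115 g. Held no lower than 8 mm above its underside, the fingertips stay clear of the board when it is down in its well.
- teaspoon: Metal teaspoon lying bowl up, 130 mm long along its x axis with the bowl at +x (27 mm wide at x = +44 mm), 11 mm high at the middle of its arched handle. To the fingers a solid wedge, about 20 mm wide at the middle, widest 3 to 5 mm up: grip it low, across y. Origin under its middle. 14 to 28 g.
- ink_bottle: Small corked blue-grey glass ink bottle, standing, 48 mm across and 66 mm high; not for the board. Origin at the centre of its underside.
- polish_tin: Flat round tin of shoe polish with a black lid, 68 mm across and 22 mm high; not for the board. Origin at the centre of its underside.
- cotton_reel: Wooden cotton reel with thread, standing, 34 mm across and 44 mm high, waisted; not for the board. Origin at the centre of its underside.
- old_fork: Metal table fork lying on the worktop, 193 mm long along its x axis with the prongs at +x, 26 mm wide, 15 mm high; not for the board. Origin under its middle.

How it is judged:
By the outcome, as a careful person would: the job done as asked, in the order asked, and still so for the second after the job is handed in, with the robot touching nothing.
It also fails if it takes over 112 s, if anything falls off the work surface, if the arm or the gripper's body presses on something with over 40 N, if the wrist force passes 120 N, or if a joint passes its speed limit or range.

ROBOT

A 6-joint arm with a two-finger parallel gripper is mounted at the origin on a cart in front of the work surface, level with it; the furniture and walls round the work are solid. World frame = base frame: x ahead of the robot, y to its left, z up, the work surface at z = 0. Lengths are in m, angles in degrees, forces in N, time in s.
With the tool pointing down it reaches from about 0.2 to 0.875 m from the base axis. Payload 3.4 kg.
Tool frame: the origin (TCP) lies at the very end of the fingers, on their centre line; the grasp point (between the pads) lies 19 mm behind it; z points along the fingers, y is the line along which they close (so a half turn about z gives the same grasp; the last joint's range is limited). The gripper opens to 94 mm and grips with 3 to 60 N. Pads are 16 mm wide; open, the fingers measure 119 mm over their backs; the gripper's body (75 mm by 177 mm) begins 78 mm behind the grasp point.
Start: joints at [-79.985, 15.808, 86.224, -0, 77.962, -6.933], TCP at [0.168, -0.55, 0.205] pointing down, gripper open.
Joint ranges: [-165.64, 165.64], [-43.16, 119.46], [12.63, 154.43], [-67.54, 247.53], [6.08, 155.33], [-154.97, 154.97]. Speed limits (degrees/s): [147.25, 147.25, 180, 180, 180, 180].

INTERFACE

Orientations are given as [roll, pitch, yaw] about the fixed x, y, z axes, in that order (R = Rz(yaw) Ry(pitch) Rx(roll)).
In Python, from workcell import robot, eoat, kinematics, vision, sensors gives the robot as it stands. The module is installed in compiled form; this text tells all that it offers. Calls block until the motion is done:
- robot.movep(position, orientation): joint-space move of the TCP to a pose.
- robot.movel(position, vel=0.15, ori=None, f_stop=None): straight line of the TCP; ori=None keeps the orientation; vel is the mean speed in m/s. With f_stop (N) it stops when the force on the tool has changed by that much, and returns True; else False.
- robot.movej(angles): joint-space move.
- eoat.gripper_open() and eoat.clamp(force=None): open the fingers fully, or close them until they stop; force is the grip in N (None keeps the last).
- robot.hold(seconds).
- kinematics.inverse_kinematics(position, orientation): joint angles nearest the present ones, or None.
- vision.get_image(name): name is "scene" or "top" or "wrist"; returns the picture (384x512x3 uint8, red, green, blue); there is no depth.
- vision.camera_model(name): a dict with "fx", "fy", "cx", "cy" (pixels), "R" (3x3) and "t" (3): a world point X has camera coordinates R X + t. Camera axes: x right, y down, z forward; pixel columns grow to the right and rows downward; lengths in m; the calibration is good to about 2 mm. A picture is of the moment at which its call begins: read the wrist's pose just before it. camera_model takes no time and is no camera call; for the wrist camera it gives the pose at the moment of the call.
A pose or a line that the arm cannot do raises robot.Unreachable and nothing moves.
- robot.job_done(): hands the job in; it is judged then, once.
Readings, each from a call of its own:
- sensors.read_clock(): time.
- sensors.read_joint_positions(): joint angles.
- sensors.read_qvel(): joint speeds.
- sensors.read_effort(): joint torques, N m.
- sensors.read_ee_pos(): TCP position.
- sensors.read_orientation(): TCP orientation.
- sensors.read_wrist_force(): force on the tool from outside, world axes, zero at the start.
- sensors.read_wrist_torque(): the same for the moment, N m.
- sensors.read_opening(): finger opening in m.
- sensors.read_grip_force(): force on a finger pad.
Only numpy, scipy, OpenCV 4.12 (cv2) and the standard library are available. Lean on these libraries where they do the work, as an engineer would, in place of code of your own. Each camera call takes 0.05 s, during which the arm holds its last target. There are 200 camera calls.

## Working session

There is one attempt and no reset: what is moved stays moved. The work goes in short steps, each a Python script; the robot and the scene stay as the last script left them, time stands still between calls to the robot, and variables do not carry over. Pictures are saved under pics/ and viewed, at most 14 in all, crops included, and the job is handed in when it is done.

```bash
mkdir -p pics; python3 - <<'E'
from workcell import robot,vision,sensors
import cv2
for n in("top","scene"):
    im=vision.get_image(n); cv2.imwrite(f"pics/{n}0.png",im[:,:,::-1])
    m=vision.camera_model(n); print(n,m["fx"],m["cx"],m["cy"],(-m["R"].T@m["t"]).round(3),m["R"].round(3).tolist())
m=vision.camera_model("wrist");print((-m["R"].T@m["t"]).round(3),m["R"].round(3).tolist(),m["fx"])
print(sensors.read_clock(),sensors.read_orientation(),sensors.read_opening())
E
```

```text
top 392.9305612335295 258.3730692309485 184.7458869323757 [ 0.346 -0.025  1.025] [[0.018, -0.999, -0.03], [-0.988, -0.014, -0.155], [0.154, 0.032, -0.987]]
scene 360.64905724219136 253.8206043633453 195.14749174316816 [-0.074  0.716  0.745] [[-0.785, -0.62, 0.005], [-0.382, 0.477, -0.792], [0.488, -0.624, -0.611]]
[ 0.234 -0.53   0.385] [[0.291, -0.957, -0.002], [-0.928, -0.283, 0.243], [-0.233, -0.069, -0.97]] 311.70348501032214
0.1 [-1.79910175e+02 -1.03568786e-02  1.69463421e+01] 0.09367853800224492
```

View pics/top0.png

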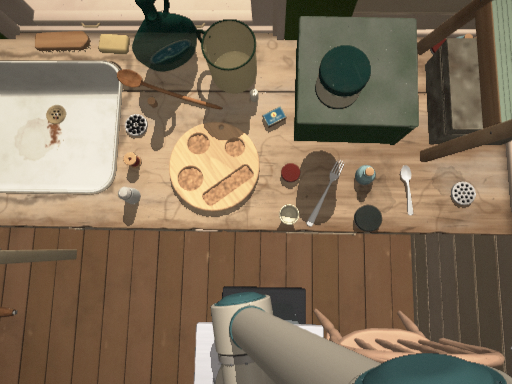

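View pics/scene0.png

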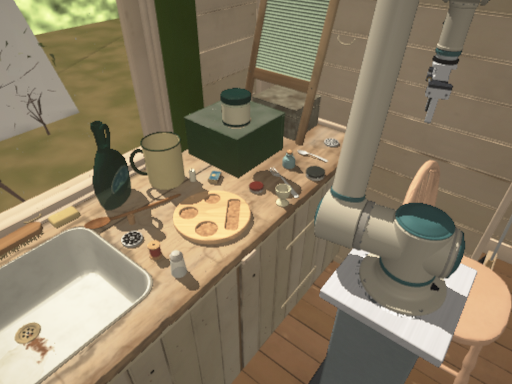

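The top view shows the board at (214,167), salt shaker (126,193), reel (133,160), jam tin (290,172), egg cup (289,214), fork (325,193), ink (366,175), polish (368,218) and spoon (407,190). The scene view agrees. Next I'll get coarse positions, then wrist pictures for precision.

```bash
cat > h.py <<'E'
import numpy as np,cv2,json
from workcell import robot,eoat,kinematics,vision,sensors
def ray(m,uv,z):
    uv=np.atleast_2d(np.asarray(uv,float))
    d=np.c_[(uv[:,0]-m["cx"])/m["fx"],(uv[:,1]-m["cy"])/m["fy"],np.ones(len(uv))]@m["R"]
    c=-m["R"].T@m["t"]; s=(z-c[2])/d[:,2]
    return (c+d*s[:,None])[:,:2]
def proj(m,X):
    p=np.atleast_2d(X)@m["R"].T+m["t"]
    return np.c_[m["fx"]*p[:,0]/p[:,2]+m["cx"],m["fy"]*p[:,1]/p[:,2]+m["cy"]]
def snap(n):
    m=vision.camera_model("wrist"); im=vision.get_image("wrist")
    cv2.imwrite(f"pics/{n}.png",im[:,:,::-1])
    json.dump({k:np.asarray(v).tolist() for k,v in m.items()},open(f"pics/{n}.json","w"))
def load(n):
    return cv2.imread(f"pics/{n}.png"),{k:np.array(v) for k,v in json.load(open(f"pics/{n}.json")).items()}
E
python3 - <<'E'
from h import *
m=vision.camera_model("top")
for n,uv,z in[("board",(214,166),.018),("groove",(228,186),.018),("salt",(126,193),.05),("reel",(133,160),.04),("jam",(290,172),.018),("egg",(289,214),.06),("fork",(325,193),.01),("ink",(366,175),.04),("pol",(368,218),.022),("spoon",(407,190),.005)]:
    print(n,ray(m,uv,z)[0].round(3))
for i,(x,y) in enumerate([(.40,-.22),(.40,.12)]):
    robot.movep([x,y,.30],[180,0,0]); snap(f"w{i}"); print(sensors.read_clock(),sensors.read_joint_positions())
    m=vision.camera_model("wrist");print((-m["R"].T@m["t"]).round(3))
E
```

```text
board [0.551 0.125]
groove [0.499 0.087]
salt [0.472 0.342]
reel [0.56  0.333]
jam [ 0.538 -0.074]
egg [ 0.425 -0.07 ]
fork [ 0.485 -0.165]
ink [ 0.529 -0.265]
pol [ 0.421 -0.271]
spoon [ 0.497 -0.378]
1.6833 [-3.76308744e+01  3.00346106e+00  8.90831197e+01 -2.32898659e-02
  8.79474607e+01  5.24309116e+01]
[ 0.469 -0.221  0.48 ]
3.0167 [ 7.02212640e+00 -5.87554570e-01  9.27446283e+01 -3.36338367e-02
  8.78411980e+01  9.71153110e+01]
[0.47  0.119 0.48 ]
```

View pics/w0.png

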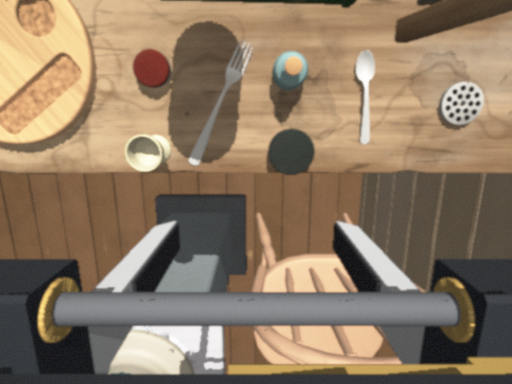

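View pics/w1.png

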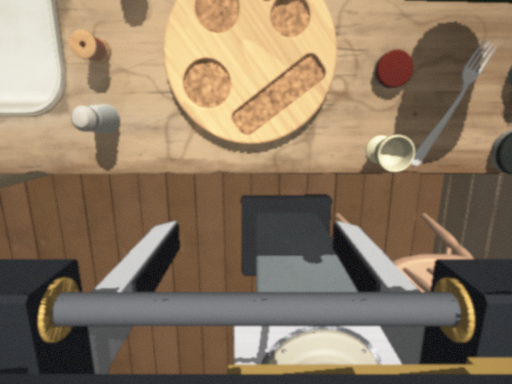

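w0 shows the jam tin (152,68), egg cup (147,151), fork, ink (290,68), polish (291,150) and spoon (365,95). w1 shows the board wells at (207,83), (217,10) and (292,17), the groove (280,92) and salt (95,118). The view is blocked toward the robot, so I'll look again from further forward.

```bash
python3 - <<'E'
from h import *
for i,(x,y) in enumerate([(.50,.12),(.49,-.22)]):
    robot.movep([x,y,.30],[180,0,0]); robot.hold(.2); snap(f"v{i}"); print(sensors.read_clock())
a=cv2.imread("pics/v0.png");b=cv2.imread("pics/v1.png")
cv2.imwrite("pics/both.png",np.vstack([a[:290],b[:290]]))
E
```

```text
3.75
5.2833
```

View pics/both.png

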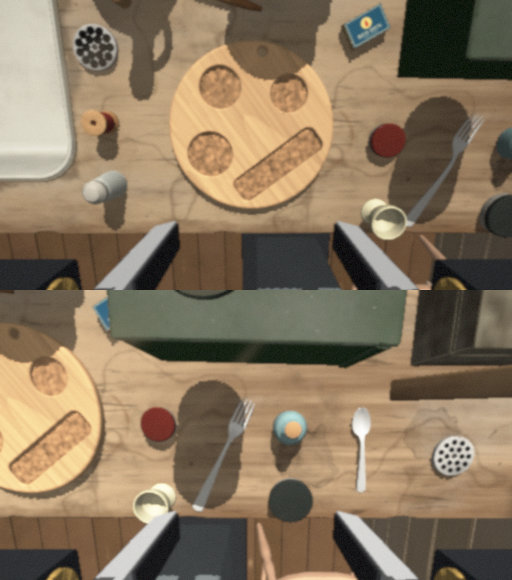

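v0 shows the wells at (220,86), (289,93) and (210,153), the groove at (279,163), the salt cap at (94,191), the jam tin at (388,141) and the egg rim at (388,222). v1 (lower half) shows the spoon at (361,160), bowl away from the robot. Next come the colour masks and fits.

```bash
cat > fit.py <<'E'
from h import *
from scipy.optimize import least_squares
def blob(mask,seed,r):
    w=np.zeros_like(mask); cv2.circle(w,seed,r,255,-1)
    mask=cv2.morphologyEx(mask&w,cv2.MORPH_OPEN,np.ones((3,3),np.uint8))
    cs,_=cv2.findContours(mask,cv2.RETR_EXTERNAL,cv2.CHAIN_APPROX_NONE)
    return max(cs,key=cv2.contourArea)
def outer(c,m,z,R):
    """fixed-radius circle on the top edge, from outline points facing away from the camera"""
    P=ray(m,cv2.convexHull(c)[:,0],z); cam=(-m["R"].T@m["t"])[:2]
    far=P.mean(0)-cam; far/=np.linalg.norm(far)
    o=P[np.argmax(P@far)]-far*R
    for _ in range(5):
        Q=P[(P-o)@far>-0.1*R]
        s=least_squares(lambda q:np.hypot(*(Q-q).T)-R,o,loss="soft_l1",f_scale=.001); o=s.x
    return o,np.abs(s.fun).mean()*1e3,len(Q)
E
python3 - <<'E'
from fit import *
im,m=load("v0");hsv=cv2.cvtColor(im,cv2.COLOR_BGR2HSV)
for p in[(220,86),(289,93),(210,153),(279,163),(250,130),(255,60),(94,191),(112,183),(388,141),(388,222),(371,210),(388,212),(140,190),(388,195)]:print(p,hsv[p[1],p[0]],end=";")
print()
H,S,V=cv2.split(hsv);B=im[:,:,0].astype(int);vis=im.copy()
# board: cork = darker than local wood; use strong V drop
g=cv2.medianBlur(im[:,:,1],5)
wc={}
for n,s,r in[("egg",(220,86),27),("salt",(289,93),25),("tin",(210,153),29),("groove",(279,163),57)]:
    w=np.zeros_like(g);cv2.circle(w,s,r,255,-1)
    t,_=cv2.threshold(g[w>0].reshape(-1,1),0,255,cv2.THRESH_OTSU)
    k=cv2.morphologyEx(((g<t)*255).astype(np.uint8),cv2.MORPH_CLOSE,np.ones((5,5),np.uint8))
    c=blob(k,s,r);cv2.drawContours(vis,[c],-1,(255,0,0),1)
    P=ray(m,c[:,0],.015).astype(np.float32);(cx,cy),(a,b),ang=cv2.minAreaRect(P)
    wc[n]=np.array([cx,cy]);print(n,t,(cx,cy),(a,b),ang)
L={"egg":(0,.073),"salt":(.073,.008),"tin":(-.07,.008),"groove":(0,-.0645)}
A=np.array([L[k] for k in wc]);Bq=np.array([wc[k] for k in wc])
f=lambda q:(A@np.array([[np.cos(q[2]),np.sin(q[2])],[-np.sin(q[2]),np.cos(q[2])]])+q[:2]-Bq).ravel()
s=least_squares(f,[.55,.125,-1]);print("board",s.x,np.degrees(s.x[2]),(s.fun*1e3).round(1))
def circ(n,mask,seed,r,z,R,im=im,m=m,vis=vis):
    c=blob(mask,seed,r);o,e,k=outer(c,m,z,R);t=np.linspace(0,6.28,60)
    cv2.polylines(vis,[proj(m,np.c_[o[0]+R*np.cos(t),o[1]+R*np.sin(t),0*t+z]).round().astype(int)],True,(0,255,0),1)
    print(n,o.round(4),round(e,2),k);return o
M=lambda x:(x*255).astype(np.uint8)
red=M(((H<6)|(H>174))&(S>150))
circ("jam",red,(388,141),28,.018,.025)
cream=M((S<90)&(V>140)); circ("egg",cream,(385,219),34,.06,.0245)
grey=M((S<60)&(V>90)); circ("salt",grey,(100,188),28,.074,.0165)
c=blob(red,(388,141),28)
cv2.imwrite("pics/fit0.png",cv2.resize(vis[20:260,60:450],None,fx=2,fy=2))
im1,m1=load("v1");h1=cv2.cvtColor(im1,cv2.COLOR_BGR2HSV);H1,S1,V1=cv2.split(h1)
circ("jam1",M(((H1<6)|(H1>174))&(S1>150)),(157,135),28,.018,.025,m=m1,vis=im1)
sp=blob(M((S1<50)&(V1>120)),(361,160),52)
P=ray(m1,sp[:,0],.004).astype(np.float32);r=cv2.minAreaRect(P);print("spoon",r)
# ends
v=cv2.fitLine(P,cv2.DIST_L2,0,.01,.01).ravel();d=v[:2]*np.sign(v[0]);t=(P-v[2:])@d
print(d,v[2:]+d*t.max(),v[2:]+d*t.min(),np.degrees(np.arctan2(d[1],d[0])))
cv2.drawContours(im1,[sp],-1,(0,255,0),1);cv2.imwrite("pics/fit1.png",cv2.resize(im1[80:250,120:500],None,fx=2,fy=2))
E
```

```text
(220, 86) [ 14 119 182];(289, 93) [ 15 120 157];(210, 153) [ 15 120 197];(279, 163) [ 15 120 183];(250, 130) [ 17 106 230];(255, 60) [ 16 109 126];(94, 191) [ 22  31 204];(112, 183) [ 28  20 150];(388, 141) [  3 167  99];(388, 222) [ 23  59 204];(371, 210) [ 24  58 177];(388, 212) [ 23  57 103];(140, 190) [ 16  77 165];(388, 195) [ 15  86 104];
egg 156.0 (0.611761748790741, 0.17050331830978394) (0.059650324285030365, 0.05760239437222481) 89.97126007080078
salt 146.0 (0.6057561635971069, 0.07325609773397446) (0.056707367300987244, 0.05267982557415962) 0.6043766736984253
tin 165.0 (0.5178550481796265, 0.18791958689689636) (0.0669998824596405, 0.06493782252073288) 60.04269027709961
groove 160.0 (0.5012937188148499, 0.08822173625230789) (0.04307898133993149, 0.14774858951568604) 36.52189636230469
board [ 0.55382862  0.12687948 -0.92342073] -52.90811080531033 [ 0.3  0.4 -1.5  0.2  0.1 -0.4  1.1 -0.2]
jam [ 0.5361 -0.072 ] 0.83 11
egg [ 0.4242 -0.078 ] 2.0 7
salt [0.4719 0.3364] 0.62 8
jam1 [ 0.5361 -0.0778] 0.78 12
spoon ((0.4954202175140381, -0.3795720040798187), (0.1282448023557663, 0.02694551832973957), 4.387317180633545)
[0.99695426 0.07798865] [ 0.55938077 -0.37493992] [ 0.4315163  -0.38494235] 4.4729624
```

View pics/fit0.png

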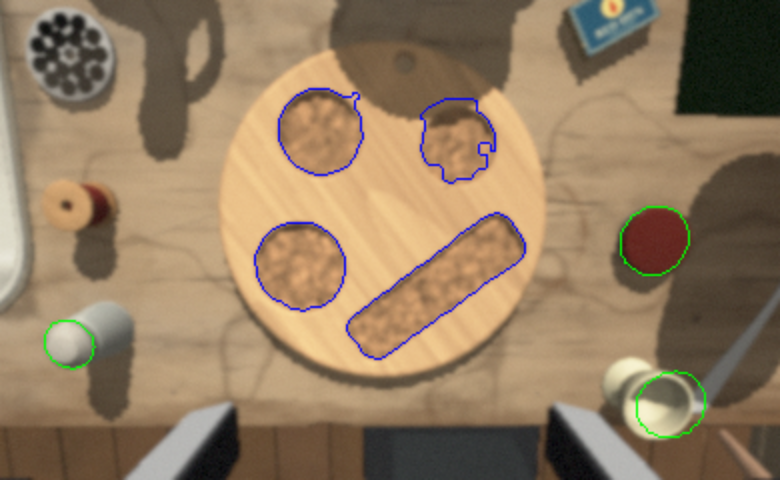

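View pics/fit1.png

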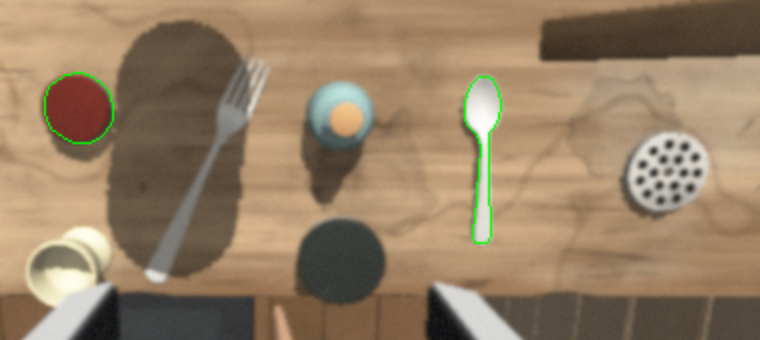

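```bash
python3 - <<'E'
from h import *
m0=load("v0")[1];m1=load("v1")[1];mt=vision.camera_model("top")
print("egg",ray(m0,(390,222),.06),ray(m1,(151,216),.06),ray(mt,(289,214),.06))
print("salt",ray(m0,(94.5,192),.074))
print("jam mean",ray(m0,(387.5,140.5),.018),ray(m1,(159,134),.018))
print("fork tail",ray(m1,(120+156/2,80+275/2),.005),"prong",ray(m1,(120+260/2,80+63/2),.01))
print("box bottom",ray(m1,(137,57),0),ray(m1,(395,75),0),"top-from-top z.15/.2/.25",ray(mt,(297,128),.15),ray(mt,(297,128),.2),ray(mt,(297,128),.25), "mug",ray(mt,(228,68),.1))
print("ink",ray(m1,(292,139),.066),"pol",ray(m1,(290,211),.022))
E
```

```text
egg [[ 0.42425514 -0.07077435]] [[ 0.42429504 -0.07081385]] [[ 0.42505308 -0.07003276]]
salt [[0.47154754 0.3359705 ]]
jam mean [[ 0.53554886 -0.07304478]] [[ 0.53598646 -0.07766469]]
fork tail [[ 0.40421871 -0.12641541]] prong [[ 0.56801656 -0.21013986]]
box bottom [[ 0.64310964 -0.04868558]] [[ 0.6195945  -0.41996705]] top-from-top z.15/.2/.25 [[ 0.61600856 -0.08293209]] [[ 0.60056708 -0.07961499]] [[ 0.5851256  -0.07629788]] mug [[0.78568519 0.08686282]]
ink [[ 0.53232035 -0.26610659]] pol [[ 0.42051598 -0.27131756]]
```

```bash
cat > pp.py <<'E'
from h import *
BX,BY,BT=.5538,.1269,np.radians(-52.9)
def well(x,y): c,s=np.cos(BT),np.sin(BT); return np.array([BX+c*x-s*y,BY+s*x+c*y])
def pick(xy,yaw,z,force,lift=.15):
    robot.movep([*xy,lift],[180,0,yaw])
    hit=robot.movel([*xy,z],vel=.12,f_stop=8)
    w0=sensors.read_wrist_force()
    eoat.clamp(force); o=sensors.read_opening()
    robot.movel([*xy,lift],vel=.12)
    print("pick hit",hit,"open",round(o,4),round(sensors.read_opening(),4),"grip",round(sensors.read_grip_force(),1),"dF",(sensors.read_wrist_force()-w0).round(2),"t",sensors.read_clock())
def place(xy,yaw,z,lift=.15,up=.15):
    robot.movel([*xy,lift],vel=.2,ori=[180,0,yaw])
    robot.movel([*xy,z+.02],vel=.1)
    robot.hold(.2)
    hit=robot.movel([*xy,z-.0015],vel=.02,f_stop=2.5)
    print("place hit",hit,"z",sensors.read_ee_pos().round(4),"open",round(sensors.read_opening(),4))
    robot.hold(.2); eoat.gripper_open(); robot.hold(.1)
    robot.movel([*xy,up],vel=.12); print("t",sensors.read_clock())
E
python3 - <<'E'
from pp import *
W=well(0,.073);print(W)
pick((.4243,-.0705),90,.031,30)
place(W,90,.043)
robot.movel([W[0]-.1,W[1]-.02,.28],vel=.3); robot.hold(.1); snap("e1")
im,_=load("e1");cv2.imwrite("pics/e1c.png",im[:270])
E
```

```text
[0.61202363 0.17093418]
pick hit False open 0.047 0.0473 grip 30.0 dF [-0.72 -0.27 -0.87] t 9.5833
place hit True z [0.6118 0.1709 0.043 ] open 0.0474
t 15.6
```

View pics/e1c.png

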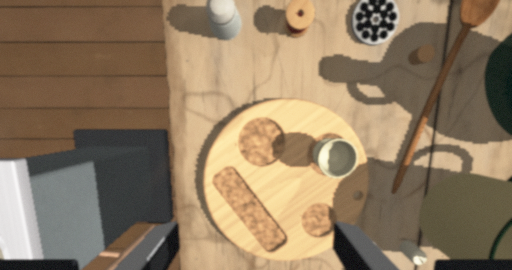

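The egg cup stands in the middle well, with its rim at (336,157). Next come the shaker and the tin.

```bash
python3 - <<'E'
from pp import *
robot.movel([.5,.3,.2],vel=.3,ori=[180,0,150])
pick((.4716,.336),180,.048,20,lift=.17)
place(well(.073,.008),127.1,.060,lift=.17,up=.17)
E
```

```text
pick hit False open 0.0332 0.0332 grip 19.1 dF [ 0.26 -0.08 -2.36] t 21.4583
place hit True z [0.6041 0.0735 0.06  ] open 0.0332
t 27.6583
```

```bash
python3 - <<'E'
from pp import *
robot.movel([.53,-.03,.2],vel=.25,ori=[180,0,20])
pick((.5360,-.0752),0,.0095,25)
place(well(-.07,.008),37.1,.0215)
robot.movel([.5,.09,.3],vel=.3,ori=[180,0,0]); robot.hold(.1); snap("e2")
im,_=load("e2");cv2.imwrite("pics/e2c.png",im[:270])
E
```

```text
pick hit False open 0.0483 0.048 grip 25.0 dF [-0.09 -1.51 -0.8 ] t 33.475
place hit True z [0.5177 0.1875 0.0214] open 0.0483
t 39.6667
```

View pics/e2c.png

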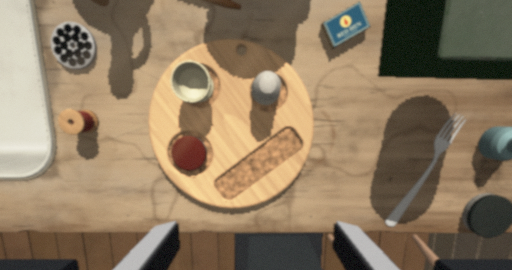

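The tin (189,153), cup (192,82) and shaker (266,88) are all in their wells. Now the spoon.

```bash
python3 - <<'E'
from pp import *
robot.movel([.48,-.3,.2],vel=.3,ori=[180,0,4.5])
pick((.4954,-.380),4.5,.003,15)
robot.movel([.46,-.1,.17],vel=.25,ori=[180,0,60])
place(well(0,-.0645),127.1,.021,lift=.16)
robot.movel([.5,.09,.3],vel=.3,ori=[180,0,0]); robot.hold(.1); snap("e3")
im,_=load("e3");cv2.imwrite("pics/e3c.png",cv2.resize(im[20:230,60:500],None,fx=1.8,fy=1.8))
E
```

```text
pick hit False open 0.0202 0.0201 grip 15.0 dF [-0.06  0.02  0.1 ] t 46.4667
place hit False z [0.5025 0.088  0.0196] open 0.0202
t 54.5833
```

View pics/e3c.png

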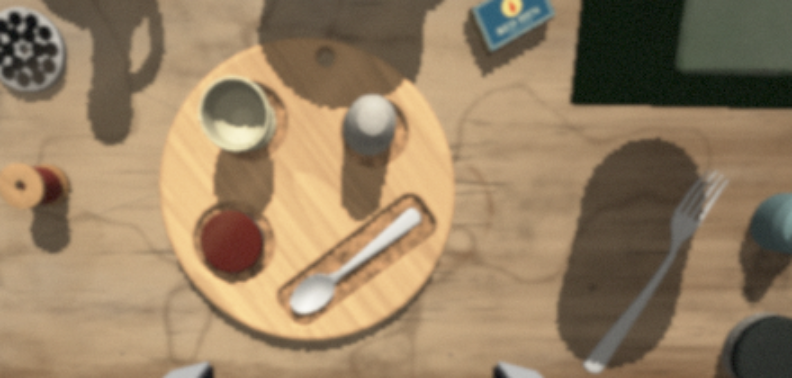

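The spoon lies fully inside the groove, from (292,305) to (420,212), with cork visible all round. The three round items are in their wells, and the other objects haven't moved.

```bash
python3 -c "
from workcell import robot
print(robot.job_done())"
```

```text
the job is handed in; nothing more can be done
None
```

The breakfast board is laid and handed in after about 55 s: the last picture shows the egg cup, salt shaker, jam tin and teaspoon each in its own recess, with the visible reel, fork, ink bottle and polish tin where they were.

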